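# Pull the grating plate and show its teeth to the inspection camera

## Task

The cheese grating plate must be checked for broken teeth: draw the locking pin out of the stand, park it in the open notch at the side of the stand and let go of it. Then lift the plate out by its tab and hold it in front of the inspection camera on the post, tab upward, toothed face towards the lens, square to it, centred on it and 14 cm from the glass. Finish while still holding it there, in the air and still; do not bump the camera or shift the other things on the table.

Things in the scene. Friction and masses are not known exactly. Their poses are not given: they have to be found in the camera images.
- stand: Fixed stand. Base, top 10 mm above the table, x -110 to +40, y -71 to +135 mm. On it two white cheeks, each 15 mm thick (x) and 110 wide (y), tops 56 mm above the table; the plate stands in the 11 mm slot between them. Origin on the table under the slot's middle; x across the slot, away from the pin's handle, y along the slot, z up. The pin's bore: 15 mm, along x at y = 0, 35 mm above the table.
- notch (a point): Parking notch on the stand's +y side: white block 41 mm long (x) with a groove 18 mm wide along the stand's x, open upward, lips flared, about 64 mm above the table; floor 28.5 mm above the table. The point is the middle of the groove, 85 mm from the stand's origin along y, 35 mm above the table, where the parked shank's axis lies. Axes as the stand.
- pin: Loose locking pin, 120 g: level steel shank, 12 mm thick, with an upright black handle 12 mm thick (y), 24 long (x), from 25 mm below to 50 above the origin; its foot, 34 wide, rests on the base in the bore and when parked. Origin on the shank axis mid-handle; x to the tip, z up. At the start at about stand x = -88 mm, y = 0, shank through cheeks and plate; 55 mm straight back (-x) frees it.
- pin_tip (a point): End of the pin's shank, on its axis, 115 mm from the pin's origin. Parked, the shank lies along the groove, its tip 0 to 60 mm past the notch point (stand's +x), handle on the same side of the stand as before.
- plate: Loose steel grating plate, 300 g: 80 mm wide (y), 90 high (z), 8 thick (x), upright in the slot, underside on the base. Grip tab on top 44 wide (y), 12 thick (x), 45 to 80 mm above the origin. Origin in the middle of the 80x90x8 plate; x points out of the toothed face (at the start along the stand's x), z to the tab. Rows of 4 mm teeth on the upper half; other face plain with small holes.
- toothed_face (a point): Middle of the plate's toothed face, 4 mm from the plate's origin along its x. To be brought to the view point.
- sight (a point): Imaginary point 140 mm straight out from the middle of the toothed face; it meets the lens glass when the plate is shown properly.
- camera: Fixed post of the inspection camera: foot disc 110 mm in diameter, 22 mm column 342 mm high. Origin on the table under the column; x points horizontally the way the camera looks, z up.
- cam_head: Camera head, grey box 50x46x44 mm with a black lens tube 34 mm in diameter, carried in front of the column at a height that differs from run to run. Origin at the centre of the lens glass; x points along the line of sight (20 degrees downward), y level to the left of the line of sight, z up square to it.
- view_point (a point): Point 140 mm in front of the lens glass on the line of sight; axes as the camera head. Properly shown, the plate's x is opposite to this x and the plate's z is along this z (the plate leans back 20 degrees).
- follower: Bystander: white mould follower, 88 mm disc with knob, 31 mm high; origin under its middle.
- mould: Bystander: perforated pale plastic mould, 105 mm across, 80 mm high; origin under its middle.
- cheese_piece: Bystander: cut piece of cheese 64x43x43 mm; origin under its middle.
- thermometer: Bystander: probe thermometer 203x30x17 mm lying flat; origin under its middle.
Not all that is in view belongs to the job. What is shaped like the pin but orange is not meant.

How it is judged:
On the way, in this order (a step that is already met when the one before it is completed fails the run):
1. the pin lies in the side notch, let go, with the plate still in its slot (horizontal distance between pin and notch below 0.125 m and x of pin_tip in the frame of notch between 0 and 0.06 m and y of pin in the frame of notch between -0.015 and 0.015 m and y of pin_tip in the frame of notch between -0.008 and 0.008 m and z of pin_tip in the frame of notch below 0.008 m and z of pin in the frame of notch below 0.01 m and contact force between the fingers and pin below 0.1 N and linear speed of pin below 0.02 m/s and distance of plate from where it was at the start of the episode below 0.02 m), for 0.2 s.
2. the plate is lifted clear of the stand (height (world z) of plate above 0.13 m and contact force between plate and stand below 0.1 N), for 0.1 s.
At the end, for the whole second after the job is handed in: Plate held still in the air, tab up; middle of toothed face within 30 mm of the view point, facing the lens within 10 degrees (sight point within 45 mm of the glass). Pin released in the notch: tip 0 to 60 mm past it, within 8 mm sideways and 8 mm in height (handle 15, 10) (horizontal distance between pin and notch below 0.125 m and x of pin_tip in the frame of notch between 0 and 0.06 m and y of pin in the frame of notch between -0.015 and 0.015 m and y of pin_tip in the frame of notch between -0.008 and 0.008 m and z of pin_tip in the frame of notch below 0.008 m and z of pin in the frame of notch below 0.01 m and contact force between the fingers and pin below 0.1 N and linear speed of each of pin, plate below 0.02 m/s and distance between toothed_face and view_point below 0.03 m and distance between sight and cam_head below 0.045 m and angle between the x axis of plate and the x axis of cam_head, either way round below 0.175 rad and angle between the y axis of plate and the y axis of cam_head, either way round below 0.175 rad and angle between plate's own z axis and vertical below 0.8 rad and height (world z) of plate above 0.12 m and contact force between the fingers and plate above 1 N and contact force between plate and stand below 0.1 N and contact force between plate and camera below 0.1 N and angular speed of plate below 0.1 rad/s); the arm keeps its last pose, push and grip.
It fails at once if the camera or its post is bumped (over 3 N) by the arm, the fingers, the plate or the pin (contact force between any of the arm, the fingers, plate, pin and camera above 3 N).
It fails at once if a bystander is shifted more than 30 mm (distance of any of follower, mould, cheese_piece, thermometer from where it was at the start of the episode above 0.03 m).
It also fails if it takes over 51 s, if anything falls off the work surface, if the arm or the gripper's body presses on something with over 40 N, if the wrist force passes 120 N, or if a joint passes its speed limit or range.

## Robot

A 6-joint arm with a two-finger parallel gripper is mounted at the origin on the work surface; the furniture and walls round the work are solid. World frame = base frame: x ahead of the robot, y to its left, z up, the work surface at z = 0. Lengths are in m, angles in rad, forces in N, time in s.
With the tool pointing down it reaches from about 0.3 to 0.775 m from the base axis. Payload 14.6 kg.
Tool frame: the origin (TCP) lies on the centre line of the jaws, within the pads' length; the fingertips stand 19 mm ahead of it and the grasp point (between the pads) is the TCP; z points along the fingers, x is the direction in which the jaws open and shut, and the axes are right-handed (so a half turn about z gives the same grasp; the last joint's range is limited). The gripper opens to 94 mm and grips with 3 to 60 N. Pads are 16 mm wide; open, the fingers measure 119 mm over their backs; the gripper's body (75 mm by 177 mm) begins 78 mm behind the grasp point.
Start: joints at [-1.296, 0.3, 1.521, -0, 1.321, -0.067], TCP at [0.184, -0.518, 0.224] pointing down, gripper open.
Joint ranges: [-3.03, 3.03], [-0.79, 2.21], [0.23, 2.52], [-1.04, 4.18], [0, 3.07], [-2.55, 2.55]. Speed limits (rad/s): [2.22, 2.22, 2.57, 3.14, 3.14, 3.14].

## Interface

Orientations are given as [roll, pitch, yaw] about the fixed x, y, z axes, in that order (R = Rz(yaw) Ry(pitch) Rx(roll)).
In Python, from station import ctrl, imaging gives the robot as it stands.
- The arm moves only by the shell command python3 -m handwheel 'ROWS' [OPENING] [FORCE]. ROWS is JSON, a list that holds one entry, the list of rows, each a list of 4 numbers: the shift along the tool's x, y, z in m, then the turn about the tool's z in rad. A call has 1 to 10 rows; each row shifts and turns the pose as measured when the row begins, along the tool's axes as they then stand; what a row does not reach is not made up. A row lasts 1/10 s, in which the tool goes at most 50 mm and 8.59 degrees, less where a joint would pass 70% of its speed; a pose out of reach is approached as far as the arm can. A call is refused whole if a number of a shift passes 0.05 or a number of a turn 0.15, either way. A call with a gripper value outside its range is refused whole. OPENING is the finger opening in m, from 0 to 0.094, set as the call begins (- or left out, the last holds). The fingers move at their own pace and stop on an object; FORCE is the grip in N (left out, the last holds). Time passes only in rows, so rows that do not move let the fingers close. It gives the time, the measured TCP pose, the force and the opening at its end, in the units of the state.
- ctrl.get_obs(): the state, without advancing time (a new reading comes with each control period).
- imaging.camera(name): name is "side" or "top" or "wrist"; returns the picture (480x640x3 uint8, red, green, blue); there is no depth.
- imaging.camera_model(name): a dict with "camera_matrix" (3x3 intrinsics, pixels), "position" and "attitude" of the camera in the world. Camera axes: x right, y up, looking along -z (the intrinsics and any distortion apply to the point x, -y, -z); pixel columns grow to the right and rows downward; lengths in m; the calibration is good to about 2 mm. A picture is of the moment at which its call begins: read the wrist's pose just before it. camera_model takes no time and is no camera call; for the wrist camera it gives the pose at the moment of the call.
- ctrl.hand_in(): hands the job in, once; it reports no verdict.
The state is a dict: "time_s": time; "qpos": joint angles; "joint_vel": joint speeds; "tau": joint torques, N m; "ee_pos": TCP position; "eef_rot": TCP orientation; "force": force on the tool from outside, world axes, zero at the start; "moment": the same for the moment, N m; "grip_width": finger opening in m.
Only numpy, scipy, OpenCV 4.12 (cv2) and the standard library are available. Lean on these libraries where they do the work, as an engineer would, in place of code of your own. Each camera call takes 0.05 s, during which the arm holds its last target. There are 200 camera calls.

## Working session

There is one attempt and no reset: what is moved stays moved. The work goes in short steps, Python scripts to look and compute and a shell command to move; the robot and the scene stay as the last step left them, time stands still between calls to the robot, and variables do not carry over. Pictures are saved under pics/ and viewed, about 8 in all and at most 12, crops included, and the job is handed in when it is done.

```bash
ls; mkdir -p pics; python3 - <<'E'
from station import ctrl, imaging
import cv2, numpy as np
o=ctrl.get_obs(); print(o)
for n in ("side","top"):
    im=imaging.camera(n); m=imaging.camera_model(n); print(n,m)
    cv2.imwrite(f"pics/{n}0.png",im[:,:,::-1])
E
```

```text
pics
{'time_s': 0.0, 'qpos': array([-1.29560139e+00,  3.00456468e-01,  1.52158113e+00, -5.22967164e-06,
        1.32069687e+00, -6.65906915e-02]), 'joint_vel': array([-0.00094685, -0.00071353,  0.00073673, -0.00037643, -0.00013278,
       -0.00060439]), 'tau': array([ 2.00848626e-03, -5.31809449e+01, -3.52735913e+01,  7.08672800e-02,
        2.43178447e-02, -7.34999594e-05]), 'ee_pos': array([ 0.18427883, -0.51795441,  0.22389432]), 'eef_rot': array([-3.14152173e+00,  1.13961974e-03, -1.22900936e+00]), 'force': array([-0.29466077, -0.30586261,  0.62532629]), 'moment': array([-0.00727002, -0.03425992,  0.01895892]), 'grip_width': 0.09390773952594884}
side {'camera_matrix': array([[554.80933722,   0.        , 314.20058398],
       [  0.        , 554.80933722, 233.47539175],
       [  0.        ,   0.        ,   1.        ]]), 'position': array([ 0.15540016, -1.02329592,  0.61220476]), 'attitude': array([ 1.17308659,  0.02209435, -0.37072333])}
top {'camera_matrix': array([[613.68891822,   0.        , 320.97250039],
       [  0.        , 613.68891822, 244.45881053],
       [  0.        ,   0.        ,   1.        ]]), 'position': array([-0.07908906,  0.35785478,  1.55266443]), 'attitude': array([ 4.71477710e-01, -1.57571872e-03, -2.06896799e+00])}
```

View pics/side0.png

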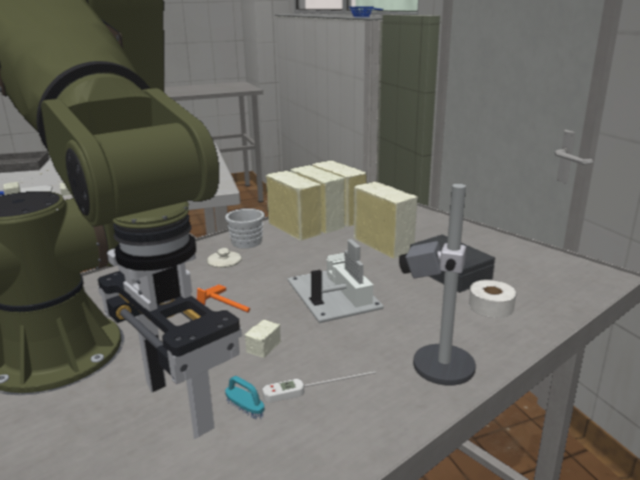

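View pics/top0.png

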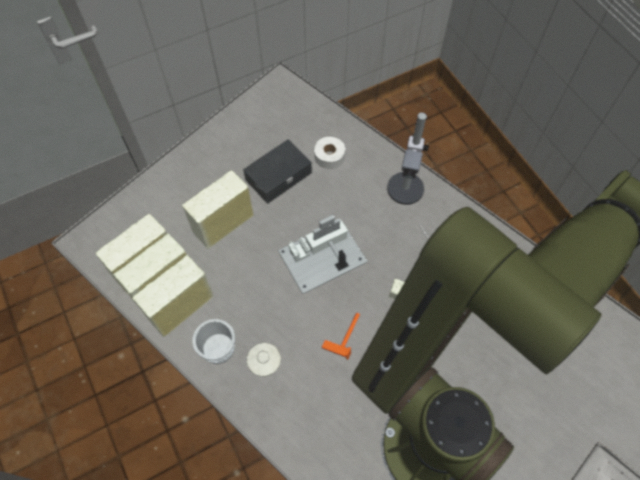

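The side view shows the stand at about (335,290) with the black pin handle at (317,287) and the plate tab at (354,250). The inspection head is at (425,258) and its foot at (444,363). In the top view the stand is at (322,255), the pin handle at (341,260) and the camera foot at (405,189).

Two things could be taken for the pin: the black handle, at side (317,287) and top (341,260), and the orange T, at side (222,297) and top (345,338). I choose the black one, which sits in the stand, and check it in close crops.

```bash
python3 - <<'E'
import cv2, numpy as np
s=cv2.imread("pics/side0.png"); t=cv2.imread("pics/top0.png")
a=cv2.resize(s[225:325,280:390],None,fx=3.6,fy=3.6,interpolation=cv2.INTER_CUBIC)  # 396x360
b=cv2.resize(t[205:295,270:380],None,fx=3.6,fy=3.6,interpolation=cv2.INTER_CUBIC) #396x324
c=cv2.resize(s[225:285,395:475],None,fx=3.6,fy=3.6,interpolation=cv2.INTER_CUBIC) #288x216
d=cv2.resize(t[105:207,380:440],None,fx=2.2,fy=2.2,interpolation=cv2.INTER_CUBIC)
im=np.zeros((600,800,3),np.uint8)
for q,(y,x) in ((a,(0,0)),(b,(0,400)),(c,(370,0)),(d,(370,400))): im[y:y+q.shape[0],x:x+q.shape[1]]=q[:600-y,:800-x]
cv2.imwrite("pics/crop1.png",im)
E
```

```text
(no output)
```

View pics/crop1.png

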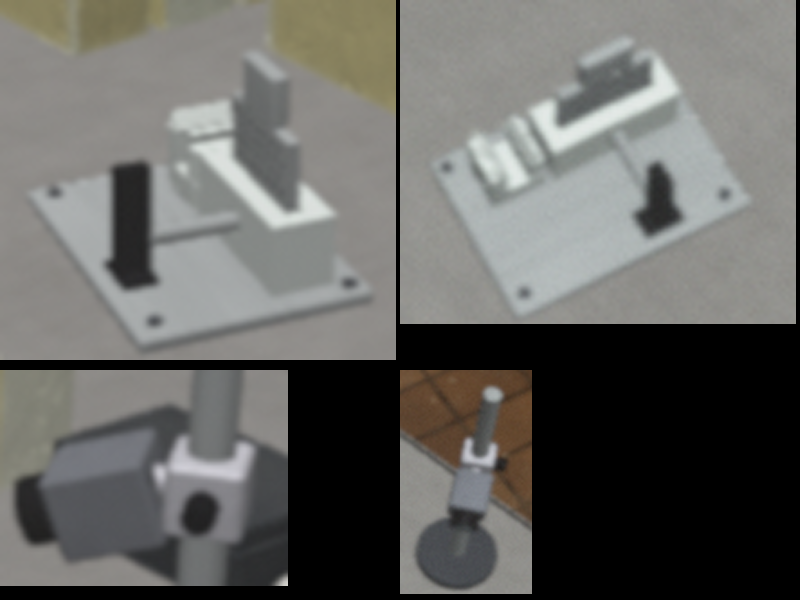

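The black pin, with its shank running into the white cheeks, is confirmed. The notch block is at crop (505,165) in the top view, and the base corners are clear in both views. Next I fit the stand and camera poses from both views.

```bash
cat > h.py <<'E'
import numpy as np, cv2
from scipy.spatial.transform import Rotation as R
from scipy.optimize import least_squares
from station import ctrl, imaging
def rot(a): return R.from_euler("xyz",a).as_matrix()
def proj(m,P):
    P=np.atleast_2d(P); c=(P-m["position"])@rot(m["attitude"]); c=c*[1,-1,-1]
    u=c@m["camera_matrix"].T; return u[:,:2]/u[:,2:]
def ray(m,uv):
    d=np.linalg.inv(m["camera_matrix"])@[uv[0],uv[1],1]; d=rot(m["attitude"])@(d*[1,-1,-1]); return np.array(m["position"]),d/np.linalg.norm(d)
def atz(m,uv,z):
    p,d=ray(m,uv); return p+d*(z-p[2])/d[2]
def tri(obs):
    A=0;b=0
    for m,uv in obs:
        p,d=ray(m,uv); M=np.eye(3)-np.outer(d,d); A=A+M; b=b+M@p
    return np.linalg.solve(A,b)
def sp(s,L): # stand pose (x,y,yaw) local->world
    c,n=np.cos(s[2]),np.sin(s[2]); L=np.atleast_2d(L)
    return np.c_[s[0]+c*L[:,0]-n*L[:,1], s[1]+n*L[:,0]+c*L[:,1], L[:,2]]
E
python3 - <<'E'
from h import *
S=imaging.camera_model("side");T=imaging.camera_model("top")
a=lambda x,y:(280+x/3.6,225+y/3.6); b=lambda x,y:(270+(x-400)/3.6,205+y/3.6)
c=lambda x,y:(395+x/3.6,225+(y-370)/3.6); d=lambda x,y:(380+(x-400)/2.2,105+(y-370)/2.2)
obs=[(S,a(28,194),(-.11,.135,.01)),(S,a(142,346),(-.11,-.071,.01)),(S,a(371,290),(.04,-.071,.01)),
(T,b(433,163),(.04,.135,.01)),(T,b(520,315),(-.11,.135,.01)),(T,b(750,200),(-.11,-.071,.01))]
for m,uv,L in obs: print(L,atz(m,uv,.01).round(4))
f=lambda s:np.concatenate([proj(m,sp(s,L))[0]-uv for m,uv,L in obs])
r=min((least_squares(f,[.5,-.3,y]) for y in (-2,-.5,1,2.5)),key=lambda r:r.cost); print("stand",r.x,r.fun.round(1))
s=r.x
print("handle top",tri([(S,a(131,165)),(T,b(658,168))]),"exp",sp(s,(-.088,0,.085)))
print("tab top",tri([(S,a(266,62)),(T,b(607,48))]),"exp",sp(s,(0,0,.135)))
print("col top",tri([(S,(458.5,187.5)),(T,d(492,395))]),"foot",atz(S,(444.5,361.5),.012),atz(T,d(457,552),.012))
print("lens",tri([(S,c(30,510)),(T,d(463,525))]))
print("headbox c",tri([(S,c(102,492)),(T,d(472,492))]))
print("clamp",tri([(S,c(208,490)),(T,d(481,453))]))
for n,uv in dict(foll=(224,257),mould=(245,240),cheese=(263,345),therm=(290,388)).items(): print(n,atz(S,uv,0.0))
E
```

```text
(-0.11, 0.135, 0.01) [0.5058 0.0865 0.01  ]
(-0.11, -0.071, 0.01) [ 0.5053 -0.1159  0.01  ]
(0.04, -0.071, 0.01) [ 0.6528 -0.1118  0.01  ]
(0.04, 0.135, 0.01) [0.6505 0.0918 0.01  ]
(-0.11, 0.135, 0.01) [0.505  0.0919 0.01  ]
(-0.11, -0.071, 0.01) [ 0.505  -0.1092  0.01  ]
stand [ 0.61461618 -0.04239868  0.00124216] [-1.4 -1.  -0.7 -0.5  1.2  0.2 -0.9 -1.  -0.1  0.2  1.4 -0.6]
handle top [ 0.53098967 -0.03981564  0.08462096] exp [[ 0.52661625 -0.04250799  0.085     ]]
tab top [ 0.61544192 -0.04191276  0.13552956] exp [[ 0.61461618 -0.04239868  0.135     ]]
col top [ 0.65934338 -0.33164791  0.33741631] foot [ 0.65941897 -0.33316262  0.012     ] [ 0.65535331 -0.330407    0.012     ]
lens [ 0.59901498 -0.27682213  0.19225714]
headbox c [ 0.62335896 -0.30272354  0.20937453]
clamp [ 0.6590911  -0.33692089  0.21948341]
foll [0.39840505 0.28932013 0.        ]
mould [0.4774372 0.375874  0.       ]
cheese [ 0.37864589 -0.13817162  0.        ]
therm [ 0.38489137 -0.28087314  0.        ]
```

The points agree to within a few mm:
- **Stand:** (0.615,-0.042), yaw about 0.
- **Handle:** x about 0.529.
- **Lens:** about (0.599,-0.277,0.192), looking about 138° in azimuth.

The tool can't tilt. So I'll grip the tab across its width and lean the plate 20° in the grip against the cheek's top edge. First move: turn the jaws along world y and go above the handle.

```bash
python3 -m handwheel '[[[-0.025,-0.035,0,0.12],[-0.025,-0.035,0,0.12],[-0.03,-0.03,0,0.1],[-0.035,-0.025,0,0],[-0.035,-0.025,0,0],[-0.035,-0.025,0,0],[-0.035,-0.025,0,0],[-0.035,-0.025,0,0]]]' 0.06 40
```

```text
time_s: 0.9
ee_pos: [0.395, -0.2364, 0.2217]
eef_rot: [3.139, 0.005, -1.59]
force: [0.1, -0.4, 0.4]
grip_width: 0.0602
```

```bash
python3 -m handwheel '[[[-0.035,-0.025,0,-0.019],[-0.035,-0.025,0,0],[-0.035,-0.025,0.01,0],[-0.035,-0.025,0.015,0],[-0.035,-0.025,0.015,0],[-0.015,-0.008,0.015,0],[0,0,0,0]]]'; python3 - <<'E'
from h import *
im=imaging.camera("wrist"); np.save("w1.npy",im); m=imaging.camera_model("wrist"); print(m)
s=[.6146,-.0424,0]
for n,L in dict(htop=(-.088,0,.085),notch=(0,.085,.064),tab=(0,0,.135),c1=(-.11,.135,.01),c2=(-.11,-.071,.01)).items(): print(n,proj(m,sp(s,L))[0].round(1))
cv2.imwrite("pics/w1.png",im[:,:,::-1])
E
```

```text
time_s: 1.6
ee_pos: [0.5338, -0.0333, 0.1643]
eef_rot: [3.138, 0.005, -1.565]
force: [-0.2, -0.6, 0.5]
grip_width: 0.0602
{'camera_matrix': array([[401.56262312,   0.        , 322.39451755],
       [  0.        , 401.56262312, 237.12623993],
       [  0.        ,   0.        ,   1.        ]]), 'position': array([ 0.61227008, -0.03460683,  0.32601245]), 'attitude': array([-0.27353443,  0.00340872, -1.56619749])}
htop [335.3 264.5]
notch [200.7 120. ]
tab [340.9 119.2]
c1 [170.  258.3]
c2 [418.1 259.7]
```

View pics/w1.png

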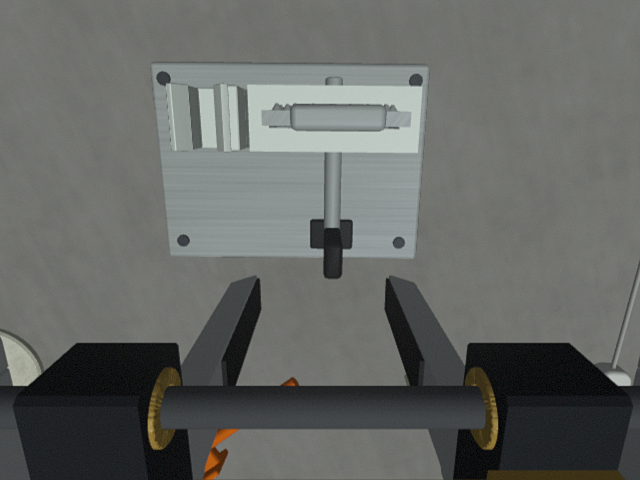

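The wrist view shows handle top (332,266), tab top centre (338,117), groove floor (207,115) and base corners (170,257), (416,258), (152,65), (429,66). I refine the stand and the pin.

```bash
python3 - <<'E'
from h import *
im=np.load("w1.npy"); m=imaging.camera_model("wrist")
obs=[((170,257.5),(-.11,.135,.01)),((416,258),(-.11,-.071,.01)),((152.5,65),(.04,.135,.01)),((429,66),(.04,-.071,.01)),((338,117),(0,0,.135))]
f=lambda s:np.concatenate([proj(m,sp(s,L))[0]-uv for uv,L in obs])
r=least_squares(f,[.6146,-.0424,0]); print(r.x,r.fun.round(1))
print("handle top", atz(m,(332.5,268),.085),"foot",atz(m,(331,233),.012), "shank tip",atz(m,(334,77),.041),"shank mid",atz(m,(332.5,180),.035))
print("groove", atz(m,(207,115),.0285), "lips",atz(m,(179,118),.064),atz(m,(234,118),.064))
print("exp notch",sp(r.x,(0,.085,.035)),"tab",atz(m,(338,117),.135),ctrl.get_obs()["ee_pos"])
E
```

```text
[ 0.61484073 -0.04151628  0.0018538 ] [-0.8  0.8  1.3  1.3 -4.  -1.6  2.  -1.9  1.   1.7]
handle top [ 0.52425486 -0.04062785  0.085     ] foot [ 0.52767308 -0.04089415  0.012     ] shank tip [ 0.64259441 -0.04118962  0.041     ] shank mid [ 0.57359837 -0.04110651  0.035     ]
groove [0.61835329 0.0483283  0.0285    ] lips [0.61574923 0.05611762 0.064     ] [0.61590603 0.02164423 0.064     ]
exp notch [[0.61468316 0.04348357 0.035     ]] tab [ 0.61557356 -0.04105253  0.135     ] [ 0.53388267 -0.03422362  0.16547538]
```

```bash
python3 -m handwheel '[[[0.007,0.007,0.02,0.006],[0,0,0.03,0],[0,0,0.03,0],[0,0,0.02,0],[0,0,0,0]]]'
```

```text
time_s: 2.15
ee_pos: [0.5265, -0.0469, 0.0676]
eef_rot: [-3.137, 0.003, -1.577]
force: [0.7, -0.0, 0.3]
grip_width: 0.0599
```

```bash
python3 -m handwheel '[[[-0.006,0,0.002,-0.006],[0,0,0,0]]]' && python3 -m handwheel '[[[0,0,0,0],[0,0,0,0],[0,0,0,0],[0,0,0,0],[0,0,0,0]]]' 0 40
```

```text
time_s: 2.35
ee_pos: [0.5271, -0.0421, 0.068]
eef_rot: [-3.135, 0.002, -1.572]
force: [-0.4, -0.2, -0.1]
grip_width: 0.0604
time_s: 2.85
ee_pos: [0.5285, -0.0424, 0.0715]
eef_rot: [-3.13, 0.001, -1.572]
force: [-0.2, -1.0, 0.9]
grip_width: 0.0233
```

```bash
python3 -m handwheel '[[[0,0,0.004,0],[0,0,0.001,0],[0,0,0,0]]]'; python3 -m handwheel '[[[0,0,0,0]]]'
```

```text
time_s: 3.15
ee_pos: [0.5286, -0.0421, 0.0666]
eef_rot: [-3.13, 0.001, -1.571]
force: [-2.1, 2.3, 5.7]
grip_width: 0.0119
time_s: 3.25
ee_pos: [0.5286, -0.0419, 0.0666]
eef_rot: [-3.13, 0.002, -1.57]
force: [-1.2, 1.8, 3.7]
grip_width: 0.0115
```

```bash
python3 -m handwheel '[[[0,0.012,0,0],[0,0.015,0,0],[0,0.015,0,0],[0,0.015,0,0],[0,0.015,0,0],[0,0,0,0]]]'
```

```text
time_s: 3.85
ee_pos: [0.4557, -0.0415, 0.0651]
eef_rot: [-3.126, 0.002, -1.57]
force: [0.4, 0.2, -0.3]
grip_width: 0.0119
```

```bash
python3 -m handwheel '[[[0,0,-0.02,0],[0,0,-0.02,0],[0,0,-0.018,0],[-0.02,0,0,0],[-0.025,0,0,0],[-0.025,0,0,0],[-0.015,0,0,0],[0,0,0,0]]]'
```

```text
time_s: 4.65
ee_pos: [0.4591, 0.0458, 0.1253]
eef_rot: [-3.126, 0.002, -1.572]
force: [-0.6, 0.1, -0.5]
grip_width: 0.0119
```

```bash
python3 -m handwheel '[[[0,-0.02,0,0],[0,-0.02,0,0],[0,-0.02,0,0],[0,-0.012,0,0],[0,0,0,0]]]'; python3 - <<'E'
from h import *
im=imaging.camera("wrist"); m=imaging.camera_model("wrist"); o=ctrl.get_obs(); print(o["ee_pos"],o["eef_rot"])
np.save("w2.npy",im)
for n,L in dict(notch=(0,.085,.035),lipL=(-.02,.085+.009,.055),origin=(0,0,.056)).items(): print(n,proj(m,sp([.6148,-.0415,.001],L))[0].round(1))
cv2.imwrite("pics/w2.png",im[:,:,::-1])
E
```

```text
time_s: 5.15
ee_pos: [0.5354, 0.0434, 0.1255]
eef_rot: [-3.126, 0.001, -1.572]
force: [0.9, 0.3, -1.0]
grip_width: 0.0122
[0.53468505 0.04342337 0.12536153] [-3.12705881e+00  1.36973721e-03 -1.57221085e+00]
notch [321.8 124.4]
lipL [306.  160.3]
origin [475.1 123.3]
```

View pics/w2.png

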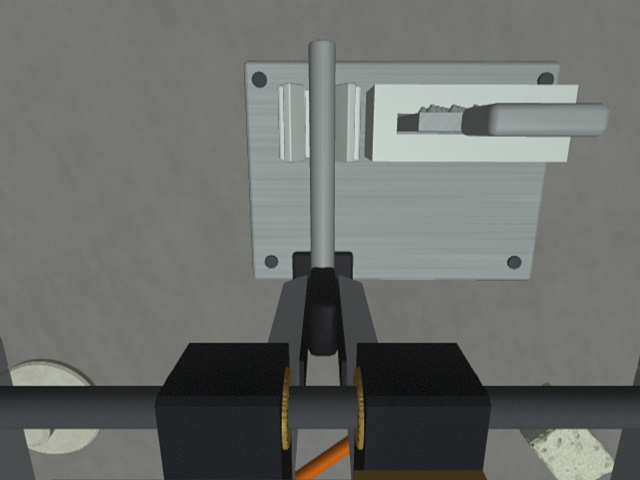

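The shank (column 322) lies over the groove centre (lips 280 to 360, centre 320), so I lower it.

```bash
python3 -m handwheel '[[[0,0.005,0.018,0],[0,0,0.018,0],[0,0,0.014,0],[0,0,0.006,0],[0,0,0,0]]]'
```

```text
time_s: 5.7
ee_pos: [0.5285, 0.042, 0.0678]
eef_rot: [-3.127, 0.001, -1.573]
force: [0.5, 0.2, -0.5]
grip_width: 0.0117
```

```bash
python3 -m handwheel '[[[0,0,0.002,0],[0,0,0.0015,0],[0,0,0,0]]]'
```

```text
time_s: 6.0
ee_pos: [0.5289, 0.0422, 0.0673]
eef_rot: [-3.125, 0.002, -1.573]
force: [-0.1, 0.5, -1.6]
grip_width: 0.0115
```

```bash
python3 -m handwheel '[[[0,0,0.003,0],[0,0,0.002,0],[0,0,0.001,0]]]'
```

```text
time_s: 6.3
ee_pos: [0.5295, 0.0423, 0.0665]
eef_rot: [-3.122, 0.002, -1.572]
force: [-1.1, 0.4, -0.5]
grip_width: 0.0115
```

```bash
python3 -m handwheel '[[[0,0,0.004,0],[0,0,0.003,0]]]'
```

```text
time_s: 6.5
ee_pos: [0.5307, 0.0423, 0.0657]
eef_rot: [-3.118, 0.001, -1.572]
force: [-25.5, 0.7, 39.3]
grip_width: 0.0121
```

```bash
python3 -m handwheel '[[[0,0,-0.001,0],[0,0,0,0],[0,0,0,0],[0,0,0,0],[0,0,0,0]]]' 0.06
```

```text
time_s: 7.0
ee_pos: [0.5315, 0.0419, 0.0681]
eef_rot: [-3.115, 0.001, -1.572]
force: [-0.5, -0.6, -0.2]
grip_width: 0.0482
```

```bash
python3 -m handwheel '[[[0,0,-0.02,0],[0,0,-0.03,0],[0,0,-0.04,0],[0,0,-0.03,0],[0,0,0,0]]]' 0.075 30;  python3 - <<'E'
from h import *
im=imaging.camera("wrist"); m=imaging.camera_model("wrist"); o=ctrl.get_obs(); print(o["ee_pos"],o["eef_rot"])
np.save("w3.npy",im)
s=[.6148,-.0415,.001]
for n,L in dict(lipmid=(0,.085,.064),tip=(.030,.085,.035),tab=(0,0,.135),htop=(-.085,.085,.085)).items(): print(n,proj(m,sp(s,L))[0].round(1))
cv2.imwrite("pics/w3.png",im[:,:,::-1])
E
```

```text
time_s: 7.5
ee_pos: [0.5275, 0.0417, 0.1903]
eef_rot: [-3.119, 0.001, -1.572]
force: [0.3, -0.1, -0.6]
grip_width: 0.0748
[0.52689424 0.04165106 0.18830808] [-3.12186845e+00  9.15631934e-04 -1.57210318e+00]
lipmid [319.2 114.4]
tip [319.3  73.6]
tab [484.3 107.4]
htop [319.5 242.5]
```

View pics/w3.png

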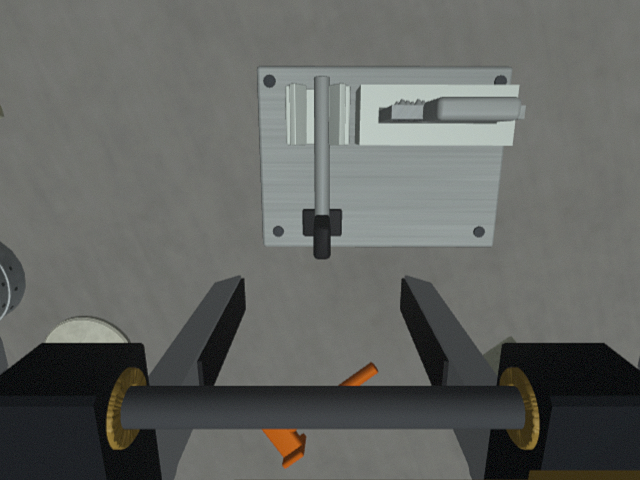

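The pin lies parked: tip (321,76), within about 2 px of the groove centre and about 28 mm past the point, foot on the base, fingers clear. Next is the tab.

```bash
python3 -m handwheel '[[[0.02,-0.022,0,0],[0.022,-0.022,0,0],[0.022,-0.022,0,0],[0.015,-0.018,0,0],[0,0,0,0]]]'
```

```text
time_s: 8.05
ee_pos: [0.6117, -0.0398, 0.1825]
eef_rot: [-3.13, 0.002, -1.571]
force: [0.1, -0.2, 0.1]
grip_width: 0.0746
```

```bash
python3 -m handwheel '[[[0.001,-0.002,0.02,0],[0,0,0.02,0],[0,0,0.014,0],[0,0,0.003,0],[0,0,0,0]]]'
```

```text
time_s: 8.55
ee_pos: [0.6121, -0.0396, 0.1191]
eef_rot: [-3.136, 0.002, -1.57]
force: [-0.2, -2.9, 10.4]
grip_width: 0.075
```

```bash
python3 -m handwheel '[[[0.0,-0.002,-0.005,0],[0,-0.001,0,0]]]'; python3 -m handwheel '[[[0,0,0,0],[0,0,0,0],[0,0,0,0],[0,0,0,0],[0,0,0,0]]]' 0 30
```

```text
time_s: 8.75
ee_pos: [0.6152, -0.0392, 0.1251]
eef_rot: [-3.135, 0.002, -1.57]
force: [-0.4, -0.6, -0.4]
grip_width: 0.0749
time_s: 9.25
ee_pos: [0.6152, -0.0388, 0.1255]
eef_rot: [-3.134, 0.002, -1.57]
force: [-0.2, 0.0, 0.6]
grip_width: 0.0439
```

```bash
python3 -m handwheel '[[[0,0,-0.012,0],[0,0,-0.014,0],[0,0,-0.009,0],[0,0,0,0]]]'
```

```text
time_s: 9.65
ee_pos: [0.6148, -0.0388, 0.1637]
eef_rot: [-3.135, 0.002, -1.57]
force: [0.5, -0.4, -2.0]
grip_width: 0.0438
```

```bash
python3 -m handwheel '[[[0,0.006,0.0025,0],[0,0.008,0,0],[0,0.008,0,0],[0,0,0,0]]]'
```

```text
time_s: 10.05
ee_pos: [0.5917, -0.039, 0.1609]
eef_rot: [-3.131, 0.002, -1.57]
force: [2.6, -0.2, -2.1]
grip_width: 0.0436
```

```bash
python3 -m handwheel '[[[0,0.007,0,0],[0,0.007,0,0],[0,0.003,0,0],[0,0,0,0]]]'
```

```text
time_s: 10.45
ee_pos: [0.5734, -0.0389, 0.1604]
eef_rot: [-3.131, 0.002, -1.57]
force: [3.9, 0.0, -2.5]
grip_width: 0.0437
```

```bash
python3 -m handwheel '[[[0,0,-0.015,0],[0,0,-0.025,0],[0,0,-0.03,0],[0,0,-0.03,0],[0,0,0,0],[0,0,0,0]]]' - 60; python3 - <<'E'
from h import *
im=imaging.camera("side"); o=ctrl.get_obs(); print(o["ee_pos"],o["eef_rot"]); m=imaging.camera_model("side")
print(proj(m,o["ee_pos"]))
c=cv2.resize(im[170:320,260:420],None,fx=4,fy=4,interpolation=cv2.INTER_CUBIC)[:600]
cv2.imwrite("pics/s2.png",c[:,:,::-1])
E
```

```text
time_s: 11.05
ee_pos: [0.5694, -0.0389, 0.2607]
eef_rot: [3.139, 0.003, -1.57]
force: [-0.1, 0.4, -2.4]
grip_width: 0.0437
[ 0.56952589 -0.03889832  0.26085726] [ 3.13967795  0.00317694 -1.56983175]
[[332.58320771 188.78220007]]
```

View pics/s2.png

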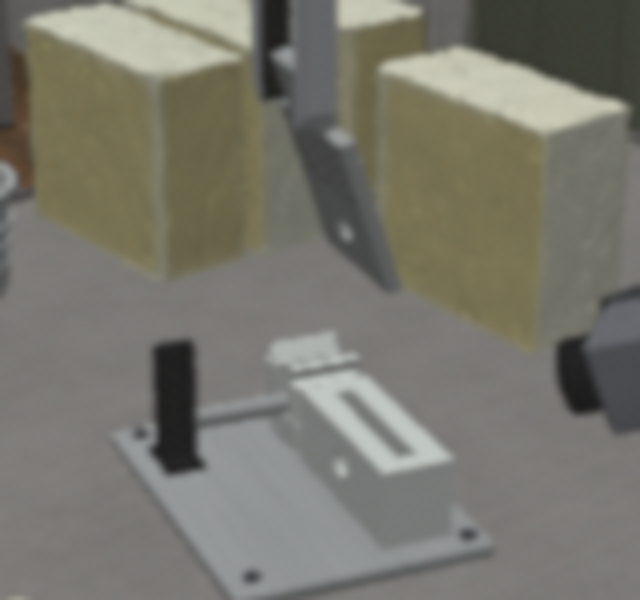

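The stand is empty of the plate and the pin is still parked. The plate hangs leaning with its tab towards -x, near bottom corner at (395,288) and near shoulder at (345,133) in the crop. I fit the lean and work out the target pose.

```bash
python3 - <<'E'
from h import *
m=imaging.camera_model("side"); o=ctrl.get_obs(); p=o["ee_pos"]
for th in np.deg2rad([10,15,20,25,30]):
    Ry=R.from_euler("y",-th).as_matrix()
    P=[p+np.array([0,-.0025,0])+Ry@np.array(L) for L in ((.004,-.04,-.0255),(-.004,-.04,-.0255),(.004,-.04,-.1155),(-.004,-.04,-.1155),(-.004,.04,-.1155))]
    print(np.rad2deg(th),((proj(m,P)-[260,170])*4).round().tolist())
# target
lens=np.array([.599,-.277,.192]); col=np.array([.6585,-.332]); d=lens[:2]-col; a=np.arctan2(d[1],d[0]); t=np.deg2rad(20)
print("az",np.rad2deg(a),"offset",np.hypot(*d))
cx=np.array([np.cos(a)*np.cos(t),np.sin(a)*np.cos(t),-np.sin(t)]); cz=np.array([np.cos(a)*np.sin(t),np.sin(a)*np.sin(t),np.cos(t)])
org=lens+.144*cx; tcp=org+.0705*cz
print("origin",org,"tcp",tcp,"yaw",-np.pi/2+a-np.pi)
E
```

```text
10.0 [[340.0, 144.0], [325.0, 149.0], [368.0, 303.0], [354.0, 308.0], [293.0, 253.0]]
14.999999999999998 [[344.0, 142.0], [330.0, 148.0], [385.0, 295.0], [372.0, 302.0], [309.0, 247.0]]
20.0 [[348.0, 140.0], [334.0, 147.0], [402.0, 286.0], [389.0, 294.0], [326.0, 239.0]]
25.0 [[351.0, 137.0], [338.0, 146.0], [419.0, 276.0], [406.0, 284.0], [342.0, 231.0]]
29.999999999999996 [[355.0, 134.0], [342.0, 144.0], [434.0, 264.0], [422.0, 274.0], [357.0, 221.0]]
az 137.25064089703753 offset 0.08102623032080414
origin [ 0.49963358 -0.18514869  0.1427491 ] tcp [ 0.4819271  -0.16878136  0.20899743] yaw -2.316913396259001
```

Lean is about 19 to 20°, as wanted. I move to a standoff in front of the camera while turning.

```bash
python3 -m handwheel '[[[0.018,0.018,0,0.1],[0.02,0.016,0,0.13],[0.022,0.013,0,0.13],[0.023,0.009,0,0.13],[0.025,0.005,0,0.13],[0.025,0.002,0,0.1],[0,0,0,0]]]'; python3 - <<'E'
from h import *
im=imaging.camera("wrist"); m=imaging.camera_model("wrist"); o=ctrl.get_obs(); print(o["ee_pos"],o["eef_rot"])
np.save("w4.npy",im); print(m["position"])
print(proj(m,[[.599,-.277,.192],[.6585,-.332,.342]]).round())
cv2.imwrite("pics/w4.png",im[:,:,::-1])
E
```

```text
time_s: 11.8
ee_pos: [0.4587, -0.1523, 0.2489]
eef_rot: [3.12, -0.008, -2.318]
force: [-0.1, -0.2, -1.9]
grip_width: 0.0436
[ 0.45939598 -0.15150285  0.2488219 ] [ 3.11993127 -0.00750549 -2.31426281]
[ 0.52012485 -0.20598983  0.40781808]
[[  316.  -137.]
 [  259. -8549.]]
```

View pics/w4.png

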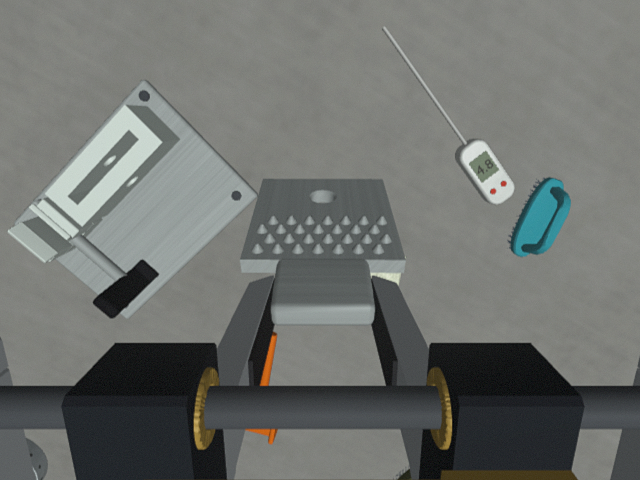

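The wrist view shows the plate gripped with the toothed face towards the camera side, bottom edge at row 180 (columns 263 to 382) and top edge at row 260 (columns 242 to 405). The inspection head is out of view. I fit the plate's pose from these corners.

```bash
python3 - <<'E'
from h import *
m=imaging.camera_model("wrist"); o=ctrl.get_obs()
obs=[((263,180),(.004,.04,-.045)),((383,180),(.004,-.04,-.045)),((242,260),(.004,.04,.045)),((405,260),(.004,-.04,.045))]
Rz=R.from_euler("z",o["eef_rot"][2]+np.pi/2)
def pose(v): return Rz*R.from_euler("zyx",[v[3],v[4],v[5]]), o["ee_pos"]+v[:3]
def f(v):
    r,p=pose(v); return np.concatenate([proj(m,p+r.apply(L))[0]-uv for uv,L in obs]+[(np.array(v[:3])-g0)*200,[v[5]*50]])
g0=Rz.apply([.024,0,-.066])
v=least_squares(f,[*g0,0,-.35,0]).x
r,p=pose(v); print("yaw,lean,roll deg",np.rad2deg(v[3:]),"origin",p,"off in yaw frame",Rz.inv().apply(v[:3]),f(v).round(1))
print("plate x",r.apply([1,0,0]),"az",np.rad2deg(np.arctan2(*r.apply([1,0,0])[1::-1])))
lens=np.array([.599,-.277,.192]); a=np.deg2rad(138); t=np.deg2rad(20)
cx=np.array([np.cos(a)*np.cos(t),np.sin(a)*np.cos(t),-np.sin(t)])
w=lens+.144*cx-p; R0=R.from_euler("xyz",o["eef_rot"]).as_matrix()
print("move world",w,"tool",R0.T@w,"target",o["ee_pos"]+w)
E
```

```text
yaw,lean,roll deg [ -0.05522049 -16.81926125  -0.31105241] origin [ 0.47593664 -0.16834978  0.17922837] off in yaw frame [ 0.02357876 -0.00120603 -0.06959352] [ 0.6 -0.1 -0.8 -0.1 -0.5  0.1  0.5  0.  -0.2 -0.1 -0.7 -0.3]
plate x [ 0.70504748 -0.64744271  0.28935444] az -42.561153136581886
move world [ 0.02250417 -0.01810632 -0.03647928] tool [-0.002177   -0.02960411  0.03583115] target [ 0.48190015 -0.16960917  0.21234262]
```

```bash
python3 -m handwheel '[[[-0.001,-0.008,0.009,0],[-0.001,-0.008,0.009,0],[0,-0.008,0.009,0],[0,-0.004,0.006,0],[0,0,0,0],[0,0,0,0]]]'; python3 - <<'E'
from h import *
im=imaging.camera("side"); t=imaging.camera("top"); o=ctrl.get_obs(); print(o["ee_pos"],o["eef_rot"])
c=cv2.resize(im[180:300,300:480],None,fx=4.4,fy=4.4,interpolation=cv2.INTER_CUBIC)
cv2.imwrite("pics/s3.png",c[:,:,::-1]); cv2.imwrite("pics/t3.png",t[:,:,::-1])
E
```

```text
time_s: 12.45
ee_pos: [0.4834, -0.1681, 0.2083]
eef_rot: [3.114, -0.009, -2.308]
force: [0.9, -0.3, -3.0]
grip_width: 0.0438
[ 0.48329177 -0.16806369  0.20873522] [ 3.11483076 -0.00885167 -2.30768053]
```

View pics/s3.png

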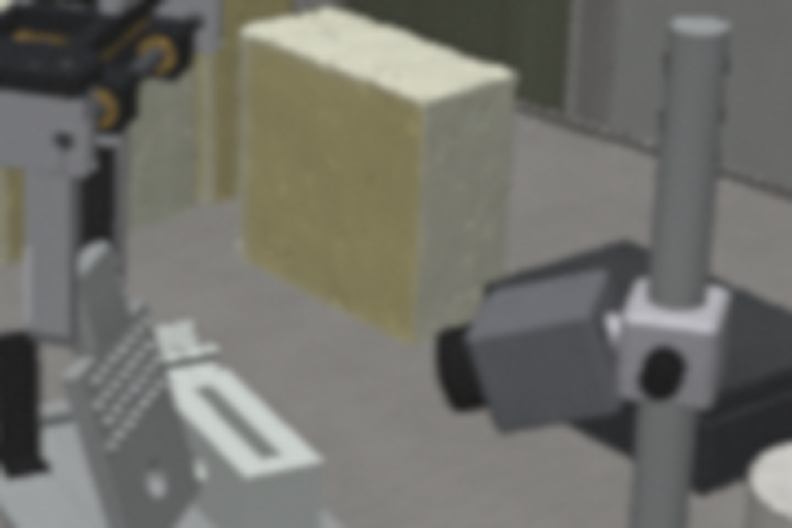

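The toothed face looks at the lens, leaning back. The lens front centre is at about (450,370) in the crop and box corners are visible. As a last check I fit the head model (pitch 20°, 50x46x44 box) to the side and top points.

```bash
python3 - <<'E'
from h import *
S=imaging.camera_model("side");T=imaging.camera_model("top")
k=lambda x,y:(300+x/4.4,180+y/4.4); d=lambda x,y:(380+(x-400)/2.2,105+(y-370)/2.2)
t=np.deg2rad(20)
def hp(v,L): return v[:3]+R.from_euler("zy",[v[3],t]).apply(L)
def f(v):
    b=v[4]; y=.023; z=.022
    obs=[(S,k(450,371),(0,0,0)),(T,d(463,526),(0,0,0)),
     (S,k(470,345),(-b,y,z)),(S,k(505,432),(-b,y,-z)),(S,k(588,340),(-b-.05,y,z)),(S,k(620,413),(-b-.05,y,-z)),(S,k(490,287),(-b,-y,z)),(S,k(608,268),(-b-.05,-y,z)),
     (T,d(472,492),(-b-.025,0,.018))]
    e=[proj(m,hp(v,L))[0]-uv for m,uv,L in obs]
    # line of sight passes the column axis
    n=np.array([-np.sin(v[3]),np.cos(v[3])]); 
    return np.concatenate(e+[[np.dot(n,v[:2]-[.6585,-.332])*300]])
r=least_squares(f,[.599,-.277,.192,np.deg2rad(138),.02],loss="soft_l1"); v=r.x
print(v[:3],np.rad2deg(v[3]),v[4],f(v).round(1))
o=ctrl.get_obs(); Rz=R.from_euler("z",o["eef_rot"][2]+np.pi/2)
p=o["ee_pos"]+Rz.apply([.0236,-.0012,-.0696]); pr=Rz*R.from_euler("y",-np.deg2rad(18))
face=p+pr.apply([.004,0,0]); vp=hp(v,[.14,0,0]); sight=face+.14*pr.apply([1,0,0])
print("face err",vp-face,"sight err",v[:3]-sight,"angle",np.rad2deg(np.arccos(-pr.apply([1,0,0])@hp(v,[1,0,0])+pr.apply([1,0,0])@v[:3])))
E
```

```text
[ 0.59433941 -0.28123912  0.20446333] 144.1806779383616 0.005615752692644707 [ -0.1  -5.2   2.9  -2.6   2.2  -7.  -14.8  -2.6   4.6   4.8 -12.2  12.3
  -0.8   0.3   0.3  14.7  -1.    0.1  -1.1]
face err [-0.01511575 -0.0119392   0.10291861] sight err [-0.00704542 -0.00439833  0.02082966] angle 34.41303804544123
```

The rotation order was wrong (extrinsic instead of intrinsic), so I correct it.

```bash
python3 - <<'E'
from h import *
S=imaging.camera_model("side");T=imaging.camera_model("top")
k=lambda x,y:(300+x/4.4,180+y/4.4); d=lambda x,y:(380+(x-400)/2.2,105+(y-370)/2.2)
t=np.deg2rad(20)
def hp(v,L): return v[:3]+R.from_euler("ZY",[v[3],t]).apply(L)
def f(v):
    b=v[4]; y=.023; z=.022
    obs=[(S,k(450,371),(0,0,0)),(T,d(463,526),(0,0,0)),
     (S,k(470,345),(-b,y,z)),(S,k(505,432),(-b,y,-z)),(S,k(588,340),(-b-.05,y,z)),(S,k(620,413),(-b-.05,y,-z)),(S,k(490,287),(-b,-y,z)),(S,k(608,268),(-b-.05,-y,z)),
     (T,d(472,492),(-b-.025,0,.018))]
    e=[proj(m,hp(v,L))[0]-uv for m,uv,L in obs]
    n=np.array([-np.sin(v[3]),np.cos(v[3])]); 
    return np.concatenate(e+[[np.dot(n,v[:2]-[.6585,-.332])*300]])
r=least_squares(f,[.599,-.277,.192,np.deg2rad(138),.02],loss="soft_l1"); v=r.x
print(v[:3],np.rad2deg(v[3]),v[4],f(v).round(1))
o=ctrl.get_obs(); Rz=R.from_euler("z",o["eef_rot"][2]+np.pi/2)
p=o["ee_pos"]+Rz.apply([.0236,-.0012,-.0696]); pr=Rz*R.from_euler("y",-np.deg2rad(18))
for w in (v,np.array([.599,-.277,.192,np.deg2rad(138)])):
    face=p+pr.apply([.004,0,0]); vp=hp(w,[.14,0,0]); sight=face+.14*pr.apply([1,0,0])
    print("face err",(vp-face).round(4),"sight err",(w[:3]-sight).round(4),"angle",np.rad2deg(np.arccos(-pr.apply([1,0,0])@(hp(w,[1,0,0])-w[:3]))))
E
```

```text
[ 0.59802403 -0.27622154  0.19099352] 137.41316965742956 0.017127190068318296 [ 0.1  0.4 -0.1 -0.  -1.9 -1.6 -2.   2.2  0.4 -6.1  0.8  1.5 -0.5  0.8
  0.8 -0.5 -0.4 -1.6 -0. ]
face err [-0.0016  0.0002  0.0027] sight err [-0.0034  0.0006  0.0074] angle 2.0297912126671234
face err [-0.0015 -0.0016  0.0037] sight err [-0.0024 -0.0002  0.0084] angle 2.0108215895181916
```

Both estimates agree: face about 3 mm off, sight about 8 mm off, angle about 2°. I check that the arm is still and hand in.

```bash
python3 -m handwheel '[[[0,0,0,0],[0,0,0,0]]]'; python3 - <<'E'
from station import ctrl, imaging
imaging.camera("side"); imaging.camera("side")
o=ctrl.get_obs(); print(o["ee_pos"],o["joint_vel"].round(4),o["force"],o["grip_width"])
print(ctrl.hand_in())
E
```

```text
time_s: 12.75
ee_pos: [0.4834, -0.168, 0.2095]
eef_rot: [3.116, -0.008, -2.308]
force: [-0.3, 0.1, -2.5]
grip_width: 0.0434
[ 0.48337467 -0.16801583  0.20948931] [-0.0001  0.0037 -0.0005 -0.0014 -0.002   0.001 ] [-0.13825073 -0.10951213 -2.84344183] 0.04356302478851068
the job is handed in; nothing more can be done
None
```

The pin is parked in the side notch and released, and I handed the job in at about 13 s with the arm holding the plate in front of the inspection camera. The hand-in reports no verdict, so these are my own last checks.

- **Pin:** I drew it about 73 mm back, lifted it over and lowered it into the groove. The wrist picture after release showed the tip about 28 mm past the notch point and within about 2 mm of the groove's centre. Pushing it down to seat it peaked at 39 N on the tool in z, with 25 N sideways, so close to the 40 N limit. I relaxed that before opening the fingers. In two later pictures it still lay there.
- **Plate:** The tool cannot tilt, so I gripped the tab across its width and leaned the plate in the grip against the cheek's top edge. I then lifted it clear and turned it to face the lens.
- **Final pose:** The toothed face is about 3 mm from the view point, the sight point about 8 mm from the glass, and the facing angle about 2° off. The arm was still, the grip was set to 60 N and the tool read about 2.8 N, close to the plate's weight.

**What disagreed:**
- The plate's lean came out at 19 to 20° from the side camera and 17° from the wrist camera. I used 18°; either value is inside the 10° tolerance.
- One corner of the camera-head fit was about 6 px off. The earlier two-camera measurement of the lens agreed with the fit to within 2 mm.
- I saw no contact with the camera or the bystanders, but I did not measure the bystanders again at the end.

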